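# Stand the fallen spice jar back and lock the rack's keeper rail

## Robot

A 6-joint arm with a two-finger parallel gripper is mounted at the origin on a cart in front of the work surface, level with it; the furniture and walls round the work are solid. World frame = base frame: x ahead of the robot, y to its left, z up, the work surface at z = 0. Lengths are in m, angles in rad, forces in N, time in s.
With the tool pointing down it reaches from about 0.3 to 0.75 m from the base axis. Payload 8.5 kg.
Tool frame: the origin (TCP) lies on the centre line of the jaws, within the pads' length; the fingertips stand ahead of it and the grasp point (between the pads) lies 5 mm behind it (robot.tip_reach is the z of the fingertips in the tool frame, in m); z points along the fingers, y is the line along which they close (so a half turn about z gives the same grasp; the last joint's range is limited). The gripper opens to 85 mm and grips with 20 to 120 N. Pads are 22 mm wide; open, the fingers measure 114 mm over their backs; the gripper's body (76 mm by 85 mm) begins 54 mm behind the grasp point. The pads swing forward as they close: fully open they stand 13 mm farther back than shut.
Start: joints at [-1.447, 0.381, 1.297, -0, 1.464, -0.215], TCP at [0.183, -0.519, 0.245] pointing down, gripper open.
Joint ranges: [-3.11, 3.11], [-0.89, 2.33], [0.22, 2.48], [-1.42, 4.56], [0.17, 2.85], [-2.88, 2.88]. Speed limits (rad/s): [2.39, 2.39, 3.14, 3.14, 3.14, 3.14].

## Interface

Orientations are given as [roll, pitch, yaw] about the fixed x, y, z axes, in that order (R = Rz(yaw) Ry(pitch) Rx(roll)).
In Python, from station import telemetry, imaging, robot gives the robot as it stands. The module is installed in compiled form; this text tells all that it offers.
- The arm moves only by the shell command python3 -m jog 'ROWS' [FORCE]. ROWS is a JSON object of lists of equal length, an entry for each row: "delta_rot": the turn, a rotation vector about the tool's x, y, z each as a share of 1.5 rad, from -1 to 1, a list of three; "slide": the shift along the tool's x, y, z each as a share of 0.3 m, from -1 to 1, a list of three; "claw": the closure, from 0 (fully open) to 1 (shut). A call has 1 to 5 rows; each row is the pose to reach, as a shift and turn from the pose commanded when the call began, along the tool's axes at that moment; what a row does not reach only later rows make up. A row lasts 1/10 s, in which the tool goes at most 50 mm and 8.59 degrees, less where a joint would pass 70% of its speed; a pose out of reach is approached as far as the arm can. A call with a number of a shift or a turn outside -1 to 1 is refused whole. A call with a gripper value outside its range is refused whole. The fingers move at their own pace and stop on an object; FORCE is the grip in N (left out, the last holds). Time passes only in rows, so rows that repeat a pose let the fingers close. It gives the time, the measured TCP pose, the force, the opening and the grip force at its end, in the units of the state.
- telemetry.read_state(): the state, without advancing time (a new reading comes with each control period).
- imaging.read_camera(name): name is "side" or "top"; returns a dict with "pixels" (400x640x3 uint8, blue, green, red), "fx", "fy", "cx", "cy" (pixels), "T" (4x4, takes a point from camera to world coordinates). Camera axes: x right, y down, z forward; pixel columns grow to the right and rows downward; lengths in m; the calibration is good to about 2 mm. A picture is of the moment at which its call begins. There is no depth.
- robot.job_done(): hands the job in; it is judged then, once.
The state is a dict: "time": time; "joint_pos": joint angles; "joint_velocities": joint speeds; "joint_torque": joint torques, N m; "eef_pos": TCP position; "tool_rot": TCP orientation; "contact_force": force on the tool from outside, world axes, zero at the start; "torque": the same for the moment, N m; "opening": finger opening in m; "grip_force": force on a finger pad.
Only numpy, scipy, OpenCV 4.12 (cv2) and the standard library are available. Lean on these libraries where they do the work, as an engineer would, in place of code of your own. Each camera call takes 0.05 s, during which the arm holds its last target. There are 200 camera calls.

## Task

The spice rack's keeper rail was left down and the red-capped jar has tipped forward onto it. Only by pushing, without pinching or lifting any jar, swing the rail up until it stands fully home in front of the row and push the red-capped jar back until it stands upright in its own bay behind the rail; then flip the red-knobbed hook forward so that it lies fully down over the rail. Leave the other jar and the salt shaker standing in their bays and the sauce bowl where it is.

Things in the scene. Friction and masses are not known exactly. Their poses are not given: they have to be found in the camera images.
- spice_rack: Fixed wooden rack, 65 mm deep (x), 239 mm long (y), four bays in a row. Origin under its middle, on the worktop; z up, x from its open front to its back, y along the row. Bay centres y = +-28.5 and +-85.5 mm (one empty), bays 52 mm wide, 54 mm deep, floor 6 mm up; front lip 12 mm high, dividers 34, back 64, end cheeks 84 (8 mm thick). Place and heading vary.
- keeper_rail (a joint): Angle of the keeper rail, a U of 6 mm round steel bar hinged at the rack's front foot. 0 = dropped forward on its stop, arms 40 degrees above level; grows as the bar swings up and back toward the row; 0.945 = fully home on its stop, arms 4 degrees past upright. No spring; a friction hinge holds it once home, also with the jar leaning on it; 1 to 3 N at the bar moves it, jar included.
- rail_pivot (a point): Fixed point on the rail's hinge axis (axis parallel to the rack's y), middle of the rack's length, 11 mm above the worktop and 39 mm in front of the rack's origin.
- rail_bar (a point): Middle of the rail's long cross bar, on the bar's centre line; moves with the rail, 50.5 mm from the hinge axis. The bar runs 124 mm to either side of it along the rack's y. Rail down: 78 mm in front of the rack's origin and 43 mm above the worktop; rail home: 35.5 mm in front and 61 mm above.
- catch_hook (a joint): Angle of the steel catch hook outside the rack's right (-y) cheek. 0 = thrown open, leaning back 25 degrees past upright on its stop; grows as it swings forward; 2.007 = lying level over the rail, on its stop. It turns freely; once past upright (0.44) it falls forward by its own weight.
- hook_pivot (a point): Fixed point on the hook's hinge axis (parallel to the rack's y), on the right cheek, 69 mm above the worktop, 2 mm in front of and 126 mm to the right (-y) of the rack's origin.
- hook_knob (a point): Centre of the red ball knob, 14 mm across, at the free end of the hook, 36 mm from its hinge axis and 13 mm outside (-y of) the hook bar; moves with the hook. Hook open: about 102 mm above the worktop.
- red_jar: The fallen one: round spice jar with a red cap, 45 mm across, 106 mm tall, loose, 0.08 to 0.15 kg. Origin: centre of its underside; z along its axis to the cap. It starts leaning forward 60 degrees, foot in one of the bays, upper part on the lowered rail, cap 20 mm in front of the bar. Swinging the rail up lifts it, but it stays leaning on the rail by about 20 degrees until its top is pushed back.
- dark_jar: Bystander: round spice jar with a dark cap, 44 mm across, 105 mm tall, loose, upright in another bay. Origin: centre of its underside, z up.
- salt_shaker: Bystander: salt shaker with a steel dome top, 44 mm across, 90 mm tall, loose, upright in another bay. Origin: centre of its underside, z up.
- sauce_bowl: Bystander: small black sauce bowl, 76 mm across, 30 mm high, loose on the worktop right of the rack. Origin: centre of its underside.

How it is judged:
On the way, in this order (a step that is already met when the one before it is completed fails the run):
1. the rail stands home and the red-capped jar is upright behind it (value of joint keeper_rail above 0.85 rad and angle between red_jar's own z axis and vertical below 0.12 rad), for 0.2 s.
2. the hook lies over the rail (value of joint catch_hook above 1.85 rad), for 0.2 s.
At the end, for the whole second after the job is handed in: The rail is within 0.1 rad of fully home and the hook within 0.16 rad of lying level over it; the red-capped jar stands upright (within 0.1 rad) on the floor of its own bay, at rest; the other jar and the shaker are upright in theirs (value of joint keeper_rail above 0.85 rad and value of joint catch_hook above 1.85 rad and angle between each of red_jar, dark_jar, salt_shaker's own z axis and vertical below 0.1 rad and height (world z) of red_jar below 0.011 m and distance of red_jar from where it was at the start of the episode below 0.04 m and x of red_jar in the frame of spice_rack between -0.012 and 0.012 m and linear speed of red_jar below 0.02 m/s); the robot touches nothing.
It fails at once if the red-capped jar is lifted out (height (world z) of red_jar above 0.05 m).
It fails at once if a jar is squeezed between the fingers or pressed hard (15 N) (contact force between the fingers and red_jar above 15 N or contact force between the fingers and dark_jar above 15 N or contact force between the fingers and salt_shaker above 15 N).
It fails at once if the dark-capped jar or the shaker is lifted, tipped or moved out of its bay (distance of any of dark_jar, salt_shaker from where it was at the start of the episode above 0.025 m or angle between any of dark_jar, salt_shaker's own z axis and vertical above 0.35 rad).
It fails at once if the sauce bowl is moved (distance of sauce_bowl from where it was at the start of the episode above 0.03 m).
It also fails if it takes over 56 s, if anything falls off the work surface, if the arm or the gripper's body presses on something with over 40 N, if the wrist force passes 120 N, or if a joint passes its speed limit or range.

## Working session

There is one attempt and no reset: what is moved stays moved. The work goes in short steps, Python scripts to look and compute and a shell command to move; the robot and the scene stay as the last step left them, time stands still between calls to the robot, and variables do not carry over. Pictures are saved under pics/ and viewed, at most 10 in all, crops included, and the job is handed in when it is done.

```bash
mkdir -p pics
python3 - <<'E'
from station import telemetry, imaging, robot
import cv2, numpy as np
s=telemetry.read_state(); print(s['time'],s['eef_pos'],s['tool_rot'],s['opening'],robot.tip_reach)
for n in ['side','top']:
    c=imaging.read_camera(n); cv2.imwrite(f'pics/{n}0.png',c['pixels']); print(n,c['fx'],c['fy'],c['cx'],c['cy'],np.round(c['T'],4).tolist())
E
```

```text
0.0 [ 0.18276139 -0.51846089  0.24473178] [-3.14021443e+00 -2.89044246e-04  3.38802885e-01] 0.08521133551108782 0.014
side 369.5910851765765 369.5910851765765 314.95242726616493 199.2273644922672 [[0.9996, 0.0236, -0.018, 0.4641], [0.0268, -0.4522, 0.8915, -1.1217], [0.0129, -0.8916, -0.4526, 0.48], [0.0, 0.0, 0.0, 1.0]]
top 402.5459059583971 402.5459059583971 316.14124895827064 201.10618887371203 [[-0.0286, -0.9933, 0.1116, 0.3562], [-0.9995, 0.0298, 0.0094, -0.3498], [-0.0127, -0.1113, -0.9937, 0.9334], [0.0, 0.0, 0.0, 1.0]]
```

View pics/side0.png

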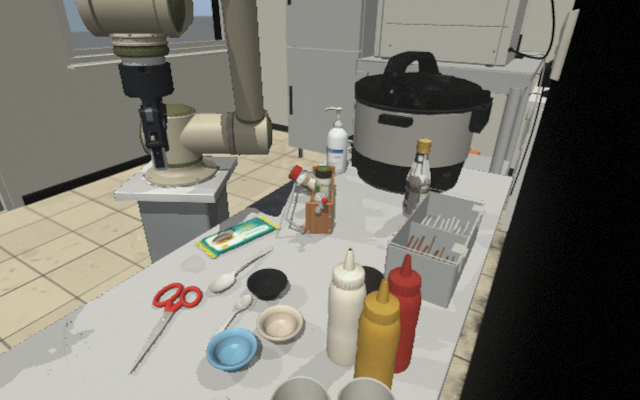

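View pics/top0.png

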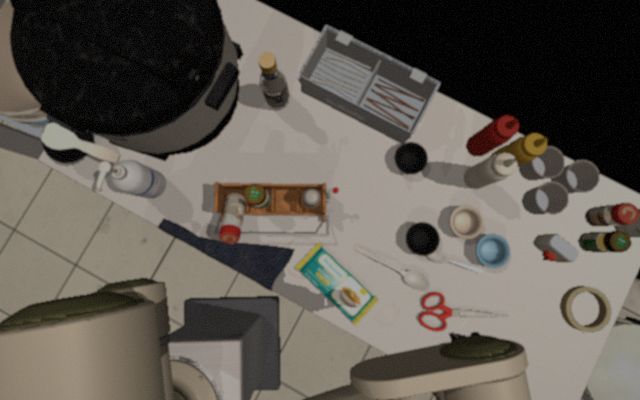

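The side view shows the rack at about (318,205), with the red cap at (297,174) and the hook knob at (324,200). In the top view the rack spans columns 215–328 and rows 183–215. The red jar is in the leftmost bay with its cap at (230,233), the dark jar is at (255,195), the salt shaker at (311,198), the knob at (335,190) and the rail bar at about row 234. I'll zoom in on both.

Run:
```python
import cv2, numpy as np
t=cv2.imread('pics/top0.png')[170:260,200:350]; s=cv2.imread('pics/side0.png')[150:245,270:350]
cv2.imwrite('pics/crop0.png',cv2.resize(t,None,fx=5,fy=5,interpolation=cv2.INTER_CUBIC))
cv2.imwrite('pics/crop1.png',cv2.resize(s,None,fx=6,fy=6,interpolation=cv2.INTER_CUBIC))
```

```text
(no output)
```

View pics/crop0.png

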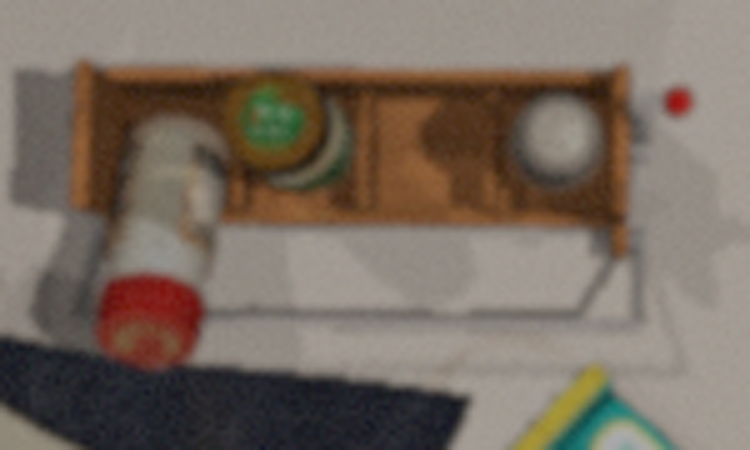

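View pics/crop1.png

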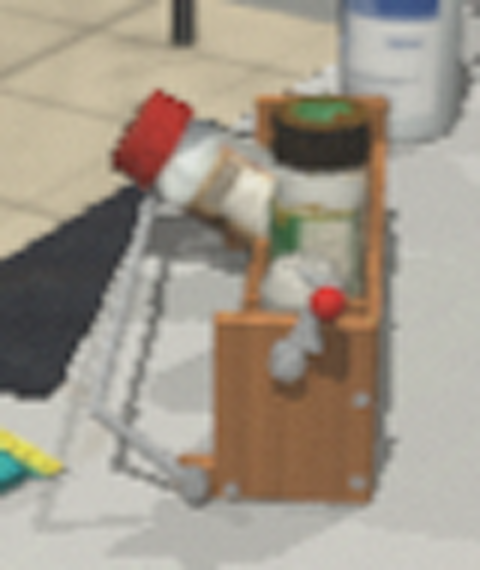

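```bash
cat > h.py <<'E'
import numpy as np
from scipy.spatial.transform import Rotation as R
from scipy.optimize import least_squares
K=dict(side=(369.59,314.95,199.23),top=(402.546,316.14,201.11))
T=dict(side=np.array([[0.9996,0.0236,-0.018,0.4641],[0.0268,-0.4522,0.8915,-1.1217],[0.0129,-0.8916,-0.4526,0.48],[0,0,0,1]]),
top=np.array([[-0.0286,-0.9933,0.1116,0.3562],[-0.9995,0.0298,0.0094,-0.3498],[-0.0127,-0.1113,-0.9937,0.9334],[0,0,0,1]]))
def proj(n,P):
    q=(np.asarray(P)-T[n][:3,3])@T[n][:3,:3]; f,cx,cy=K[n]
    return np.array([f*q[0]/q[2]+cx,f*q[1]/q[2]+cy])
def w(p,P):
    c,s=np.cos(p[2]),np.sin(p[2]); return np.array([p[0]+c*P[0]-s*P[1],p[1]+s*P[0]+c*P[1],P[2]])
E
python3 - <<'E'
from h import *
H=.0325;Y=.1195
kn=(.0132,-.139,.1016);bar=(-.078,-.124,.043)
O=[('top',kn,(335.6,190.2)),('side',kn,(324.5,200.5)),('top',bar,(327.6,233.6)),('side',bar,(286.3,218.8)),
('top',(H,-Y,.084),(325.6,183.4)),('top',(H,Y,.084),(216,182.4)),('top',(-H,Y,.084),(215,211.6)),
('side',(H,-Y,.084),(333.7,204.2)),('side',(-H,-Y,0),(306.2,232.8)),('side',(-H,-Y,.084),(306.2,202.5)),('side',(H,-Y,0),(331.7,233.3))]
f=lambda p:np.concatenate([proj(n,w(p,P))-u for n,P,u in O])
r=least_squares(f,[.4,-.2,0],loss='soft_l1'); print(r.x); print(f(r.x).reshape(-1,2).round(1))
p=r.x
for n,P in dict(knob=kn,barR=bar,barM=(-.078,0,.043),bowlref=(0,0,0),red=(0,.0855,.006)).items(): print(n,w(p,P).round(4))
E
```

```text
[ 0.46331203 -0.24372728 -0.03324151]
[[-0.  -0.3]
 [ 0.6  0.3]
 [ 0.3  1. ]
 [-0.2 -0.3]
 [ 0.5 -1.3]
 [-1.5 -0.6]
 [-1.5  0.4]
 [-0.2 -0.1]
 [-0.8  0.9]
 [-0.7  0.5]
 [ 0.6  1.6]]
knob [ 0.4719 -0.3831  0.1016]
barR [ 0.3812 -0.3651  0.043 ]
barM [ 0.3854 -0.2411  0.043 ]
bowlref [ 0.4633 -0.2437  0.    ]
red [ 0.4662 -0.1583  0.006 ]
```

```bash
cat >> h.py <<'E'
P0=[.46331,-.24373,-.03324]
def go(*P):
    from station import telemetry,robot
    s=telemetry.read_state(); Rm=R.from_euler('xyz',s['tool_rot'])
    Rt=R.from_euler('xyz',[np.pi,0,P0[2]]); d=w(P0,P)-s['eef_pos']
    q=np.array(s['eef_pos'])-[P0[0],P0[1],0]; 
    print('rack now',R.from_euler('z',-P0[2]).apply(q).round(4),'slide',(Rm.inv().apply(d)/.3).round(3),'rot',((Rm.inv()*Rt).as_rotvec()/1.5).round(3),'F',np.round(s['contact_force'],1),'t',s['time'],robot.tip_reach,s['opening'])
if __name__=='__main__':
    import sys; go(*map(float,sys.argv[1:]))
E
python3 h.py -.107 -.045 .10; python3 h.py -.107 -.045 .2
```

```text
rack now [-0.2713 -0.2839  0.2448] slide [ 0.799 -0.542  0.484] rot [-0.001 -0.     0.248] F [ 0.4 -0.3  0.6] t 0.1 0.014 0.08532447502830046
rack now [-0.2713 -0.2839  0.2448] slide [ 0.8   -0.543  0.15 ] rot [-0.001 -0.     0.248] F [ 0.4 -0.3  0.6] t 0.1 0.014 0.08532447502830046
```

```bash
python3 -m jog '{"delta_rot":[[0,0,0.08],[0,0,0.16],[0,0,0.248],[0,0,0.248],[0,0,0.248]],"slide":[[0.13,-0.09,0.02],[0.27,-0.18,0.05],[0.4,-0.27,0.08],[0.53,-0.36,0.1],[0.66,-0.45,0.12]],"claw":[1,1,1,1,1]}' 20; python3 h.py -.107 -.045 .08
```

```text
time: 0.6
eef_pos: [0.3253, -0.3238, 0.2089]
tool_rot: [-3.141, 0.0, -0.034]
contact_force: [0.7, -0.1, -0.2]
opening: 0.0122
grip_force: 0.0
rack now [-0.1353 -0.0846  0.2089] slide [ 0.094 -0.132  0.43 ] rot [-0.  0. -0.] F [ 0.7 -0.1 -0.2] t 0.6 0.014 0.012172103178785532
```

```bash
python3 -m jog '{"delta_rot":[[0,0,0],[0,0,0],[0,0,0],[0,0,0],[0,0,0]],"slide":[[0.07,-0.13,0.1],[0.094,-0.132,0.25],[0.094,-0.132,0.4],[0.094,-0.132,0.53],[0.094,-0.132,0.56]],"claw":[1,1,1,1,1]}'; python3 h.py -.09 -.045 .042
```

```text
time: 1.1
eef_pos: [0.3531, -0.2853, 0.0383]
tool_rot: [-3.136, 0.004, -0.033]
contact_force: [0.1, -0.3, -0.2]
opening: 0.0002
grip_force: 0.0
rack now [-0.1088 -0.0452  0.0383] slide [ 0.063 -0.001 -0.013] rot [-0.004  0.003  0.   ] F [ 0.1 -0.3 -0.2] t 1.1 0.014 0.00021441929161125745
```

```bash
python3 -m jog '{"delta_rot":[[0,0,0],[0,0,0],[0,0,0],[0,0,0],[0,0,0]],"slide":[[0.04,0,-0.01],[0.056,0,-0.022],[0.073,0,-0.037],[0.089,0,-0.05],[0.109,0,-0.06]],"claw":[1,1,1,1,1]}'; python3 h.py -.06 -.045 .063
```

```text
time: 1.6
eef_pos: [0.3874, -0.2884, 0.0607]
tool_rot: [3.14, -0.001, -0.033]
contact_force: [-4.8, -0.3, 3.0]
opening: -0.0002
grip_force: 2.4
rack now [-0.0744 -0.0472  0.0607] slide [ 0.048 -0.007 -0.007] rot [ 0.001 -0.001  0.   ] F [-4.8 -0.3  3. ] t 1.6 0.014 -0.0001809975705673887
```

```bash
python3 -m jog '{"delta_rot":[[0,0,0],[0,0,0],[0,0,0],[0,0,0],[0,0,0]],"slide":[[0.02,0,-0.005],[0.04,0,-0.007],[0.055,0,-0.008],[0.07,0,-0.008],[0.08,0,-0.008]],"claw":[1,1,1,1,1]}'
python3 - <<'E'
from h import *
go(-.0495,-.045,.063)
from station import imaging
import cv2
c=imaging.read_camera('side')['pixels'][120:245,260:370]; d=imaging.read_camera('top')['pixels'][150:260,200:350]
a=cv2.resize(c,(440,500),interpolation=2); b=cv2.resize(d,(360,264),interpolation=2); o=np.zeros((500,800,3),np.uint8); o[:,:440]=a;o[:264,440:]=b
cv2.imwrite('pics/m1.png',o)
E
```

```text
time: 2.1
eef_pos: [0.4113, -0.2888, 0.0616]
tool_rot: [-3.141, -0.0, -0.033]
contact_force: [-1.8, 0.4, 0.4]
opening: 0.0003
grip_force: 0.7
rack now [-0.0505 -0.0468  0.0616] slide [ 0.003 -0.006 -0.005] rot [-0. -0.  0.] F [-1.8  0.4  0.4] t 2.1 0.014 0.0003211251710258221
```

View pics/m1.png

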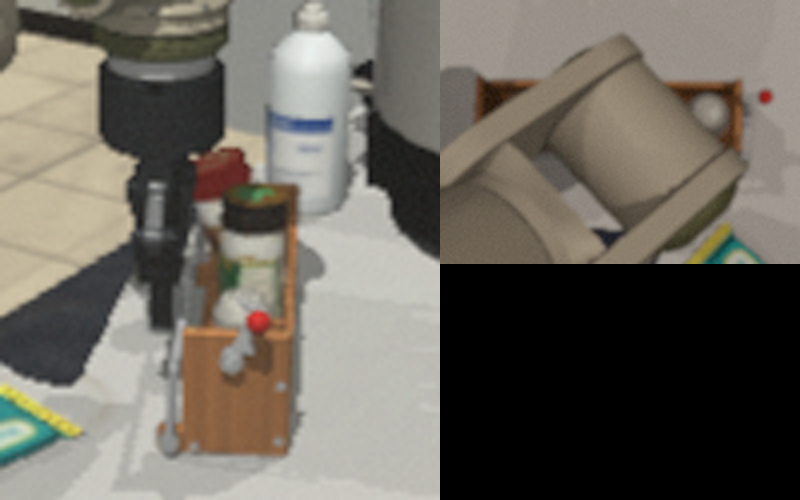

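The rail is nearly upright, with its end at about (180,330) in the mosaic. The red jar is leaning back with its cap at (222,172). I'll push on gently until the stop.

```bash
python3 -m jog '{"delta_rot":[[0,0,0],[0,0,0],[0,0,0],[0,0,0]],"slide":[[0.008,0,-0.003],[0.015,0,-0.003],[0.02,0,-0.003],[0.02,0,-0.003]],"claw":[1,1,1,1]}'; python3 h.py -.0495 -.045 .063
```

```text
time: 2.6
eef_pos: [0.4123, -0.2885, 0.0616]
tool_rot: [-3.139, 0.011, -0.032]
contact_force: [-26.9, -7.1, 3.7]
opening: -0.0003
grip_force: 13.4
rack now [-0.0495 -0.0465  0.0616] slide [ 0.    -0.005 -0.005] rot [-0.002  0.008  0.001] F [-26.9  -7.1   3.7] t 2.6 0.014 -0.0002796723714465281
```

```bash
python3 -m jog '{"delta_rot":[[0,0,0],[0,0,0],[0,0,0],[0,0,0],[0,0,0]],"slide":[[-0.1,0,0],[-0.19,0,-0.05],[-0.19,-0.14,-0.12],[-0.19,-0.28,-0.12],[-0.19,-0.44,-0.12]],"claw":[1,1,1,1,1]}'; python3 h.py -.056 .0855 .099
```

```text
time: 3.1
eef_pos: [0.3644, -0.1547, 0.0992]
tool_rot: [3.14, -0.002, -0.036]
contact_force: [1.0, -0.4, -0.6]
opening: 0.0003
grip_force: 0.0
rack now [-0.1018  0.0857  0.0992] slide [0.153 0.    0.001] rot [ 0.001 -0.001 -0.002] F [ 1.  -0.4 -0.6] t 3.1 0.014 0.0003496328414868859
```

Run:
```python
from h import *
from station import imaging
import cv2
c=imaging.read_camera('side')['pixels'][120:245,260:370]; d=imaging.read_camera('top')['pixels'][150:260,200:350]
a=cv2.resize(c,(440,500),interpolation=2); b=cv2.resize(d,(360,264),interpolation=2); o=np.zeros((500,800,3),np.uint8); o[:,:440]=a;o[:264,440:]=b
cv2.imwrite('pics/m2.png',o)
```

```text
(no output)
```

View pics/m2.png

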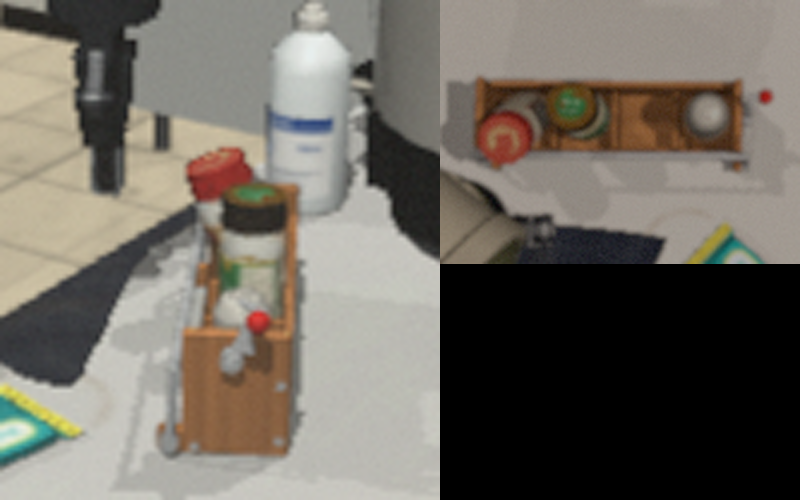

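The rail stands home, and the red jar leans on it with its cap at about (503,137) in the top view, so roughly on the bay's centre line. Next I'll push its top back slowly.

```bash
python3 -m jog '{"delta_rot":[[0,0,0],[0,0,0],[0,0,0],[0,0,0],[0,0,0]],"slide":[[0.07,0,0],[0.12,0,0],[0.14,0,0],[0.15,0,0],[0.16,0,0]],"claw":[1,1,1,1,1]}'; python3 -m jog '{"delta_rot":[[0,0,0],[0,0,0],[0,0,0]],"slide":[[0.01,0,0],[0.02,0,0],[0.03,0,0]],"claw":[1,1,1]}'; python3 h.py -.03 .0855 .099
```

```text
time: 3.7
eef_pos: [0.4119, -0.1568, 0.0985]
tool_rot: [-3.141, 0.001, -0.034]
contact_force: [-0.3, -0.0, -0.8]
opening: -0.0
grip_force: 0.1
time: 4.0
eef_pos: [0.4213, -0.1572, 0.0987]
tool_rot: [3.142, -0.0, -0.033]
contact_force: [-0.7, 1.0, -0.0]
opening: 0.0001
grip_force: 0.0
rack now [-0.0449  0.0851  0.0987] slide [ 0.05  -0.001 -0.001] rot [ 0. -0. -0.] F [-0.7  1.  -0. ] t 4.0 0.014 0.00012846401205789964
```

```bash
python3 -m jog '{"delta_rot":[[0,0,0],[0,0,0],[0,0,0],[0,0,0]],"slide":[[0.01,0,0],[0.02,0,0],[0.03,0,0],[0.035,0,0]],"claw":[1,1,1,1]}'; python3 h.py -.03 .0855 .099
```

```text
time: 4.4
eef_pos: [0.432, -0.1575, 0.0986]
tool_rot: [3.142, -0.0, -0.033]
contact_force: [0.3, 0.1, 0.0]
opening: -0.0003
grip_force: 0.0
rack now [-0.0341  0.0852  0.0986] slide [ 0.014 -0.001 -0.001] rot [ 0. -0.  0.] F [0.3 0.1 0. ] t 4.4 0.014 -0.0003474127238802423
```

```bash
python3 -m jog '{"delta_rot":[[0,0,0],[0,0,0],[0,0,0]],"slide":[[0.006,0,0],[0.012,0,0],[0.012,0,0]],"claw":[1,1,1]}'
python3 - <<'E'
from h import *
from station import imaging
go(-.03,.0855,.099)
import cv2
c=imaging.read_camera('side')['pixels'][120:245,260:370]; d=imaging.read_camera('top')['pixels'][150:260,200:350]
a=cv2.resize(c,(440,500),interpolation=2); b=cv2.resize(d,(360,264),interpolation=2); o=np.zeros((500,800,3),np.uint8); o[:,:440]=a;o[:264,440:]=b
cv2.imwrite('pics/m3.png',o)
E
```

```text
time: 4.7
eef_pos: [0.4355, -0.1576, 0.0986]
tool_rot: [3.142, -0.0, -0.033]
contact_force: [0.0, 0.1, 0.3]
opening: 0.0
grip_force: 0.0
rack now [-0.0307  0.0852  0.0986] slide [ 0.002 -0.001 -0.001] rot [ 0. -0.  0.] F [0.  0.1 0.3] t 4.7 0.014 5.970067110764704e-06
```

View pics/m3.png

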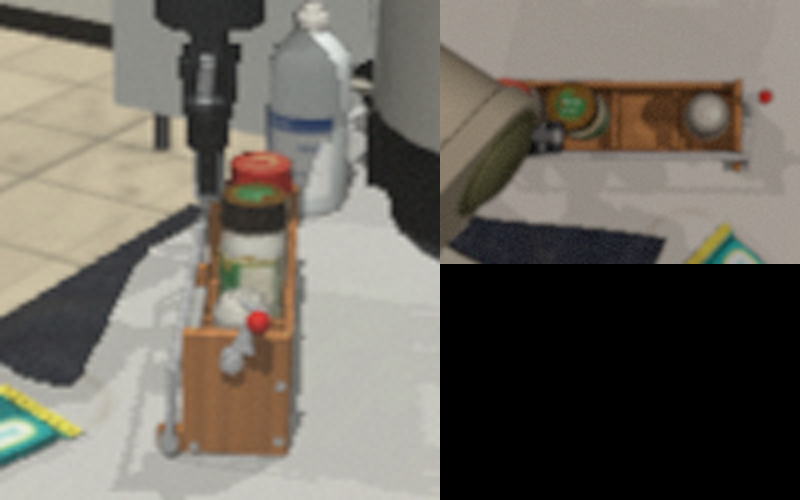

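The red cap is now level behind the dark jar, at (263,172) in the mosaic. The jar stands on its own, since contact force is zero. I'll retreat and go round behind the hook.

```bash
python3 -m jog '{"delta_rot":[[0,0,0],[0,0,0],[0,0,0],[0,0,0],[0,0,0]],"slide":[[-0.1,0,0],[-0.15,0,-0.1],[-0.15,0,-0.25],[-0.1,0.1,-0.35],[-0.05,0.23,-0.38]],"claw":[1,1,1,1,1]}'; python3 h.py .05 -.145 .2
```

```text
time: 5.3
eef_pos: [0.4189, -0.2266, 0.2164]
tool_rot: [3.138, -0.005, -0.031]
contact_force: [0.1, -0.6, -0.5]
opening: 0.0003
grip_force: 0.0
rack now [-0.045   0.0157  0.2164] slide [0.315 0.536 0.058] rot [ 0.003 -0.003  0.001] F [ 0.1 -0.6 -0.5] t 5.3 0.014 0.00030592023422772646
```

```bash
python3 -m jog '{"delta_rot":[[0,0,0],[0,0,0],[0,0,0],[0,0,0],[0,0,0]],"slide":[[0.08,0.13,0.02],[0.16,0.27,0.03],[0.24,0.4,0.05],[0.32,0.536,0.06],[0.32,0.536,0.06]],"claw":[1,1,1,1,1]}'; python3 h.py .05 -.145 .106
```

```text
time: 5.8
eef_pos: [0.5095, -0.394, 0.192]
tool_rot: [-3.141, 0.001, -0.036]
contact_force: [-1.2, 0.5, -0.4]
opening: 0.0001
grip_force: 0.0
rack now [ 0.0511 -0.1487  0.192 ] slide [-0.004 -0.012  0.287] rot [-0.     0.001 -0.002] F [-1.2  0.5 -0.4] t 5.8 0.014 0.00011373074192433653
```

```bash
python3 -m jog '{"delta_rot":[[0,0,0],[0,0,0],[0,0,0]],"slide":[[0,-0.008,0.14],[0,-0.008,0.28],[0,-0.008,0.287]],"claw":[1,1,1]}'
python3 - <<'E'
from h import *
from station import imaging
go(.005,-.145,.106)
import cv2
c=imaging.read_camera('side')['pixels'][120:245,260:370]; d=imaging.read_camera('top')['pixels'][150:260,200:350]
a=cv2.resize(c,(440,500),interpolation=2); b=cv2.resize(d,(360,264),interpolation=2); o=np.zeros((500,800,3),np.uint8); o[:,:440]=a;o[:264,440:]=b
cv2.imwrite('pics/m4.png',o)
E
```

```text
time: 6.1
eef_pos: [0.5067, -0.3851, 0.1036]
tool_rot: [-3.134, 0.007, -0.033]
contact_force: [0.2, 0.4, -0.7]
opening: 0.0
grip_force: 0.0
rack now [ 0.0481 -0.1399  0.1036] slide [-0.144  0.017 -0.007] rot [-0.005  0.005  0.   ] F [ 0.2  0.4 -0.7] t 6.1 0.014 3.1112391033291274e-05
```

View pics/m4.png

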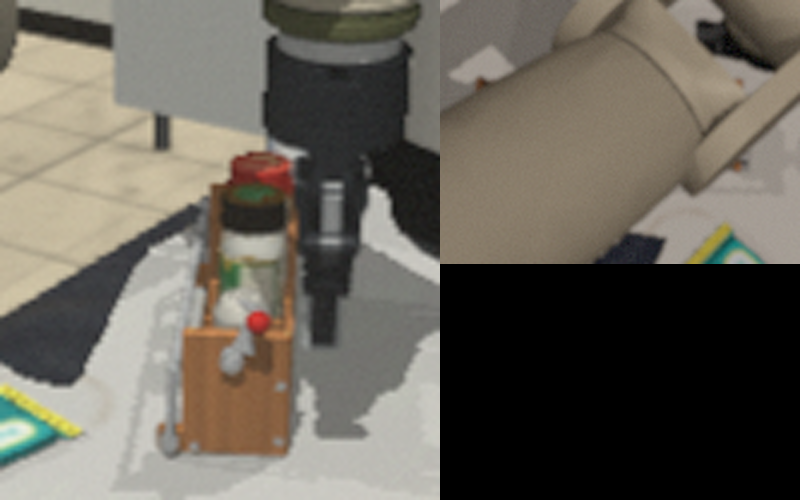

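The red jar is upright, with its cap at (262,172). The finger is behind the knob, which is at (258,321). I'll shift it outward a little, then push forward.

```bash
python3 -m jog '{"delta_rot":[[0,0,0],[0,0,0]],"slide":[[-0.01,0.022,-0.003],[-0.02,0.022,-0.003]],"claw":[1,1]}'; python3 h.py .005 -.147 .106
```

```text
time: 6.4
eef_pos: [0.5028, -0.3954, 0.1119]
tool_rot: [3.138, -0.003, -0.034]
contact_force: [-0.2, -0.6, 0.8]
opening: 0.0001
grip_force: 0.0
rack now [ 0.0446 -0.1503  0.1119] slide [-0.132 -0.011  0.019] rot [ 0.002 -0.002 -0.   ] F [-0.2 -0.6  0.8] t 6.4 0.014 9.021742402763858e-05
```

```bash
python3 -m jog '{"delta_rot":[[0,0,0],[0,0,0],[0,0,0],[0,0,0],[0,0,0]],"slide":[[-0.03,-0.008,0.02],[-0.06,-0.008,0.02],[-0.09,-0.008,0.015],[-0.12,-0.008,0.015],[-0.14,-0.008,0.015]],"claw":[1,1,1,1,1]}'; python3 h.py -.005 -.147 .106
```

```text
time: 6.9
eef_pos: [0.4598, -0.3903, 0.1055]
tool_rot: [3.141, -0.0, -0.034]
contact_force: [0.8, 0.7, 0.3]
opening: 0.0
grip_force: 0.0
rack now [ 0.0014 -0.1466  0.1055] slide [-0.021  0.001 -0.002] rot [ 0. -0. -0.] F [0.8 0.7 0.3] t 6.9 0.014 3.0358154723275213e-07
```

Run:
```python
from h import *
from station import imaging
import cv2
c=imaging.read_camera('side')['pixels'][120:245,260:370]; d=imaging.read_camera('top')['pixels'][150:260,200:350]
a=cv2.resize(c,(440,500),interpolation=2); b=cv2.resize(d,(360,264),interpolation=2); o=np.zeros((500,800,3),np.uint8); o[:,:440]=a;o[:264,440:]=b
cv2.imwrite('pics/m5.png',o)
```

```text
(no output)
```

View pics/m5.png

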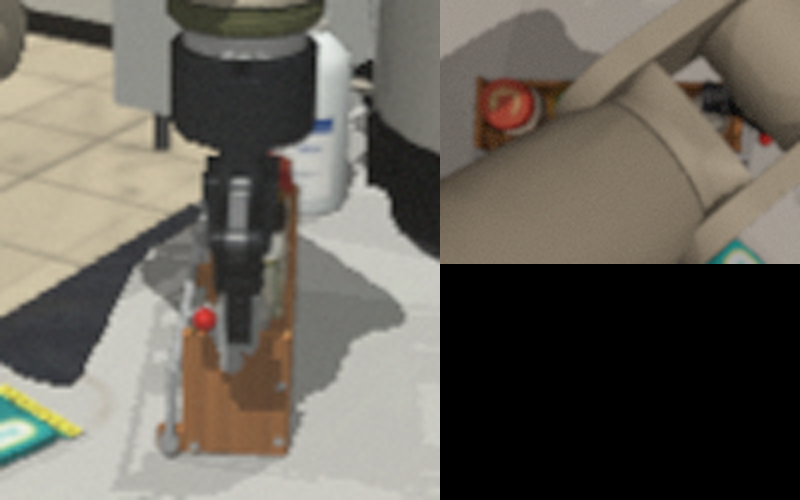

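The knob is past upright, at (203,319), and falling forward. I'll back off upward and let it settle.

```bash
python3 -m jog '{"delta_rot":[[0,0,0],[0,0,0],[0,0,0],[0,0,0],[0,0,0]],"slide":[[0.06,0.02,0],[0.06,0.05,-0.15],[0.06,0.1,-0.3],[0.06,0.25,-0.4],[0.06,0.4,-0.45]],"claw":[1,1,1,1,1]}'
python3 -m jog '{"delta_rot":[[0,0,0],[0,0,0],[0,0,0],[0,0,0],[0,0,0]],"slide":[[0,0.12,0],[0,0.24,0],[0,0.24,0],[0,0.24,0],[0,0.24,0]],"claw":[1,1,1,1,1]}'
python3 - <<'E'
from h import *
from station import imaging
import cv2
p={n:imaging.read_camera(n)['pixels'] for n in('side','top')}
for a in (0,.3,1.5,1.7,1.85,2.007):
    t=a-np.radians(25); P=w(P0,(-.002-.036*np.sin(t),-.139,.069+.036*np.cos(t))); print(a,proj('side',P).round(1),proj('top',P).round(1))
for n in p:
    g=p[n].astype(int); m=((g[...,2]>110)&(g[...,1]<70)&(g[...,0]<70)).astype(np.uint8)
    k,l,s,c=cv2.connectedComponentsWithStats(m)
    for i in range(1,k):
        if s[i,4]>4 and 200<c[i][0]<350 and 140<c[i][1]<245: print(n,c[i].round(1),s[i,4])
a=cv2.resize(p['side'][120:245,260:370],(440,500),interpolation=2); b=cv2.resize(p['top'][150:260,200:350],(360,264),interpolation=2); o=np.zeros((500,800,3),np.uint8); o[:,:440]=a;o[:264,440:]=b
cv2.imwrite('pics/m6.png',o)
E
```

```text
time: 7.5
eef_pos: [0.4755, -0.5099, 0.2436]
tool_rot: [3.138, -0.003, -0.031]
contact_force: [0.4, -0.6, -0.6]
opening: -0.0
grip_force: 0.0
time: 8.0
eef_pos: [0.4728, -0.5804, 0.2398]
tool_rot: [-3.141, -0.0, -0.032]
contact_force: [0.9, 0.2, 0.4]
opening: 0.0001
grip_force: 0.0
0 [325.1 200.8] [335.6 189.9]
0.3 [320.5 199.4] [335.6 194.6]
1.5 [304.3 205.9] [335.3 212.8]
1.7 [303.1 208.5] [335.2 214.4]
1.85 [302.6 210.5] [335.2 215.2]
2.007 [302.4 212.6] [335.1 215.6]
side [301.6 212.2] 16
top [233.1 186.7] 35
```

View pics/m6.png

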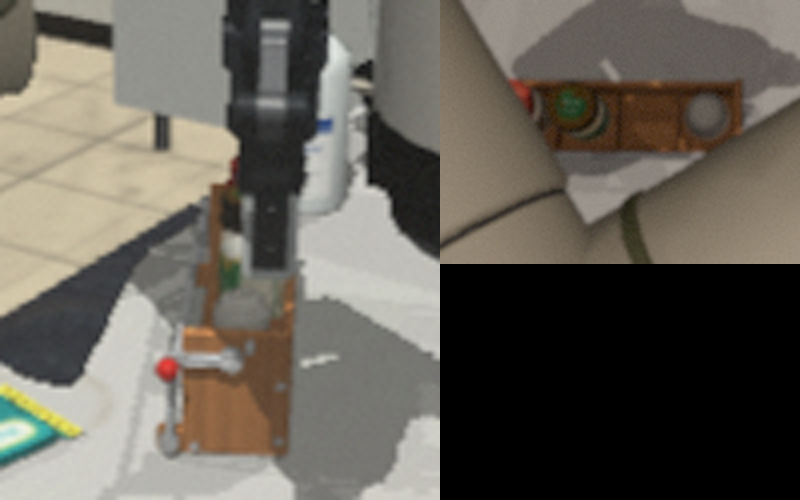

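The hook lies level over the rail with the knob at (167,369). That matches the predicted angle of about 2.0 rad. The rail is home, and the arm is clear of everything.

```bash
python3 -c "
from station import robot; print(robot.job_done())"
```

```text
the job is handed in; nothing more can be done
None
```

I handed the job in at about 8 s of robot time: the rail is fully home, the red-capped jar upright in its bay, the hook level over the rail, and both bystander jars standing (I did not re-check the sauce bowl, and no verdict came back).

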